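# Empty the case closer's catch tray into the tote

### The arm

A 6-joint arm with a two-finger parallel gripper is mounted at the origin on the work surface. World frame = base frame: x ahead of the robot, y to its left, z up, the work surface at z = 0. Lengths are in m, angles in rad, forces in N, time in s.
With the tool pointing down it reaches from about 0.225 to 0.875 m from the base axis. Payload 3.4 kg.
Tool frame: the origin (TCP) lies at the very end of the fingers, on their centre line; the grasp point (between the pads) lies 19 mm behind it (manip.tcp_to_grasp is the distance from the TCP to the grasp point, in m); z points along the fingers, y is the line along which they close (so a half turn about z gives the same grasp; the last joint's range is limited). The gripper opens to 85 mm and grips with 20 to 120 N. Pads are 22 mm wide; open, the fingers measure 114 mm over their backs; the gripper's body (76 mm by 85 mm) begins 54 mm behind the grasp point. The pads swing forward as they close: fully open they stand 13 mm farther back than shut.
Start: joints at [-1.337, 0.276, 1.505, -0, 1.361, -0.121], TCP at [0.2, -0.539, 0.231] pointing down, gripper open.
Joint ranges: [-2.89, 2.89], [-0.75, 2.08], [0.22, 2.7], [-1.18, 4.32], [0.11, 2.71], [-2.7, 2.7]. Speed limits (rad/s): [2.57, 2.57, 3.14, 3.14, 3.14, 3.14].

### API

Orientations are given as a unit quaternion [w, x, y, z].
In Python, from rig import status, get_image, job, manip gives the robot as it stands.
- The arm moves only by the tool apply_moves, never from a script. Its arguments are lists of equal length, an entry for each row: "xyz": the shift along the tool's x, y, z each as a share of 0.3 m, from -1 to 1, a list of three; "rot": the turn, a rotation vector about the tool's x, y, z each as a share of 60 degrees, from -1 to 1, a list of three; "hand": the opening, from -1 (shut) to 1 (fully open). A call has 1 to 8 rows; each row shifts and turns the commanded pose from where the row before left it, along the tool's axes as they then stand; what a row does not reach is not made up. A row lasts 1/8 s, in which the tool goes at most 62.5 mm and 10.7 degrees, less where a joint would pass 70% of its speed; a pose out of reach is approached as far as the arm can. A call with a number of a shift or a turn outside -1 to 1 is refused whole. A call with a gripper value outside its range is refused whole. The fingers move at their own pace and stop on an object; "force" is the grip in N (left out, the last holds). Time passes only in rows, so rows that do not move let the fingers close. It gives the time, the measured TCP pose, the force, the opening and the grip force at its end, in the units of the state.
- status.get_state(): the state, without advancing time (a new reading comes with each control period).
- get_image(name): name is "scene" or "top"; returns a dict with "pixels" (420x560x3 uint8, red, green, blue), "fovy" (degrees; the focal length in pixels is half the picture's height over the tangent of half this angle, whatever the lens; pixels are square), "cx", "cy" (the principal point, pixels), "origin" and "orientation" of the camera in the world. Camera axes: x right, y down, z forward; pixel columns grow to the right and rows downward; lengths in m; the calibration is good to about 2 mm. A picture is of the moment at which its call begins. There is no depth.
- job.sign_off(): hands the job in; it is judged then, once.
The state is a dict: "clock": time; "qpos": joint angles; "qd": joint speeds; "effort": joint torques, N m; "position": TCP position; "ee_rot": TCP orientation; "contact_force": force on the tool from outside, world axes, zero at the start; "moment": the same for the moment, N m; "width": finger opening in m; "gripper_force": force on a finger pad.
Only numpy, scipy, OpenCV 4.12 (cv2) and the standard library are available. Lean on these libraries where they do the work, as an engineer would, in place of code of your own. Each camera call takes 0.05 s, during which the arm holds its last target. There are 200 camera calls.

### The job

First slide the feed slider on the grey control box until its grip is in line with the yellow pointer, and leave it there. Then take the two finished kit cases with red latches out of the machine's sloping catch tray and set them down in the blue tote without dropping them, both lying flat on its floor with their lids up. Leave the yellow-lidded reject case in the tray and everything else where it is.

Things in the scene. Friction and masses are not known exactly. Their poses are not given: they have to be found in the camera images.
- feeder: fixed white bench machine (housing 170 deep x 370 wide x 220 mm high) with an aluminium catch tray 344 mm wide in front. The tray surface slopes 27 degrees, falling along -x towards the robot, from the housing's front at x = +100 mm to its low edge at x = -70 mm, z = 100 mm. Lanes at y = -112, 0, +112 mm; side walls 22 mm high. Origin on the table
- tray_edge (a point): middle of the tray's low edge, on its surface; axes as the machine's. Yellow stops 12 mm high, 4 mm thick stand on the edge between and outside the lanes, leaving 60 mm free at the middle of each lane for a finger; nothing but the table is in front of or below the edge there
- case_a: closed kit case 96 (y) x 50 (x) x 34 mm (z), 0.18 to 0.35 kg, white, grey lid with a label and a red latch at each end. It lies on the tray's slope in one of the three lanes, a long side against the yellow stops; its x points up the slope, its z out through the lid, normal to the slope. Origin: centre of its underside
- case_b: the same as case_a: closed kit case 96 (y) x 50 (x) x 34 mm (z), 0.18 to 0.35 kg, white, grey lid with a label and a red latch at each end. It lies on the tray's slope in one of the three lanes, a long side against the yellow stops; its x points up the slope, its z out through the lid, normal to the slope. Origin: centre of its underside
- reject: reject case, same size and same lie as the finished ones but with an all-yellow lid and latches, in the remaining lane: it stays there. Origin: centre of its underside
- tote: fixed open blue tote, outside 240 (x) x 160 (y) x 75 mm high, walls and floor 5 mm. Origin: centre of its underside, on the table
- tote_in (a point): centre of the tote's inner floor (clear floor 230 x 150 mm, the rim 70 mm above it), axes as the tote's
- panel: fixed grey control box 90 (x) x 170 (y) x 50 mm high, with the slider's track along its y axis on the middle of its top. Origin: centre of its underside
- feed (a joint): travel of the feed slider along the box's +y, 0 to 0.10 m; at value j the grip stands at y = j - 0.05 m in the box's frame. It takes about 1.5 N and stays where it is left
- feed_top (a point): centre of the top of the black slider grip, 88 mm above the table. The grip is 30 mm across the track (x) by 16 mm along it (y) by 34 mm tall, its foot 4 mm above the box; a white line runs across its middle
- pointer: small flat yellow pointer clip, 4 mm high and 12 mm wide, on top of the box beside the track; it marks where the grip has to stand. Origin: centre of its underside; axes as the box's. The grip is in line with it when both have the same y in the box's frame
- tape_roll: orange tape roll lying flat, 72 mm across, 25 mm high: leave alone. Origin: centre of its underside
- jar: amber jar, 56 mm across, 75 mm high: leave alone. Origin: centre of its underside
- driver: screwdriver lying on the table: leave alone

How it is judged:
By the outcome, as a careful person would: the job done as asked, in the order asked, and still so for the second after the job is handed in, with the robot touching nothing.
It also fails if it takes over 72 s, if anything falls off the work surface, if the arm or the gripper's body presses on something with over 40 N, if the wrist force passes 120 N, or if a joint passes its speed limit or range.

## Working session

There is one attempt and no reset: what is moved stays moved. The work goes in short steps, Python scripts to look and compute and a tool call to move; the robot and the scene stay as the last step left them, time stands still between calls to the robot, and variables do not carry over. Pictures are saved under pics/ and viewed, at most 12 in all, crops included, and the job is handed in when it is done.

Besides the shell and the picture viewer there is one more tool, called after "Request:" by a JSON object that holds its "api" and its "payload". apply_moves: Moves the arm, as the interface text tells. Its arguments: {"type":"object","properties":{"xyz":{"type":"array","items":{"type":"array","items":{"type":"number","minimum":-1,"maximum":1}}},"rot":{"type":"array","items":{"type":"array","items":{"type":"number","minimum":-1,"maximum":1}}},"hand":{"type":"array","items":{"type":"number"}},"force":{"type":"number"}},"required":["xyz","rot","hand"]}

```bash
mkdir -p pics; ls; python3 - <<'E'
from rig import status,get_image,job,manip
import cv2,numpy as np,pickle
print(status.get_state()); print(manip.tcp_to_grasp, dir(manip))
d={}
for n in("scene","top"):
    i=get_image(n); d[n]=i
    cv2.imwrite(f"pics/{n}0.png",i["pixels"][:,:,::-1]); print({k:v for k,v in i.items() if k!="pixels"})
pickle.dump(d,open("im0.pkl","wb"))
E
```

```text
pics
{'clock': 0.0, 'qpos': array([-1.33699816e+00,  2.76623078e-01,  1.50612492e+00, -1.45142715e-05,
        1.36068718e+00, -1.21013682e-01]), 'qd': array([ 0.00015433, -0.00072997,  0.00137021,  0.0006611 , -0.00146308,
       -0.00240082]), 'effort': array([ 1.21689005e-03, -4.16770077e+01, -2.45802784e+01, -8.28300313e-05,
        1.11238228e-02,  4.84017178e-06]), 'position': array([ 0.19962483, -0.5386832 ,  0.23042696]), 'ee_rot': array([-9.19401032e-04,  9.84304112e-01,  1.76478231e-01, -5.90095545e-05]), 'contact_force': array([ 1.30888855,  0.44374784, -0.46054318]), 'moment': array([-0.05723747, -0.04335764,  0.00741048]), 'gripper_force': 0.0, 'width': 0.08521949423992232}
0.0187 ['MotionError', '__class__', '__delattr__', '__dict__', '__dir__', '__doc__', '__eq__', '__format__', '__ge__', '__getattribute__', '__getstate__', '__gt__', '__hash__', '__init__', '__init_subclass__', '__le__', '__lt__', '__module__', '__ne__', '__new__', '__reduce__', '__reduce_ex__', '__repr__', '__setattr__', '__sizeof__', '__str__', '__subclasshook__', '__weakref__', 'tcp_to_grasp']
{'fovy': 50.08348683472817, 'cx': 280.18504279986814, 'cy': 204.4084916086477, 'origin': array([ 1.03342048, -0.59662318,  1.06451425]), 'orientation': array([-0.28944258,  0.87709462,  0.36340217, -0.1219298 ])}
{'fovy': 43.37718651515008, 'cx': 286.61824252332076, 'cy': 209.70698243476295, 'origin': array([ 0.3878658 , -0.07839649,  1.78363244]), 'orientation': array([-0.02462776,  0.70976222, -0.70280756,  0.04114126])}
```

View pics/scene0.png

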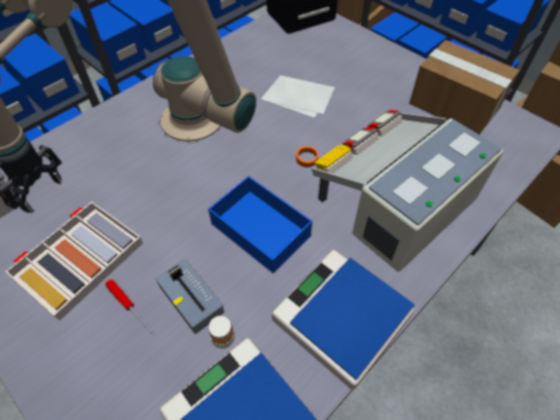

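View pics/top0.png

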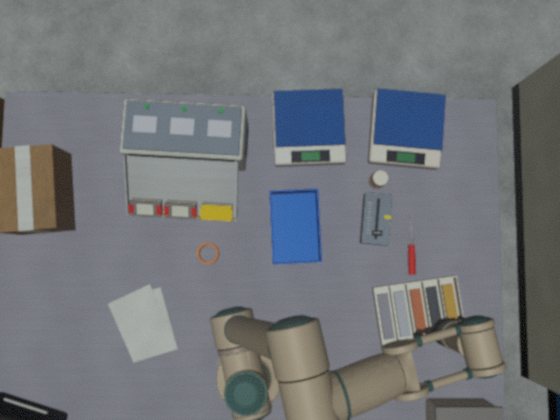

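The scene view shows the tote at (260,222), the panel at (190,295) with the yellow pointer at (178,300), and the three cases at (330–390,115–157), with yellow nearest. In the top view the red-latched cases are at (146,209) and (181,211), the reject at (216,212), the tote at (295,227), and the panel at (377,218) with its grip near (377,232).

```bash
cat > h.py <<'E'
import numpy as np,cv2
from scipy.spatial.transform import Rotation as R
def ray(i,u,v):
    f=i["pixels"].shape[0]/2/np.tan(np.radians(i["fovy"])/2)
    q=i["orientation"]; r=R.from_quat([q[1],q[2],q[3],q[0]])
    return i["origin"],r.apply([(u-i["cx"])/f,(v-i["cy"])/f,1])
def plane(i,u,v,z):
    o,d=ray(i,u,v); return o+d*(z-o[2])/d[2]
def tri(i,a,j,b):
    o,d=ray(i,*a);p,e=ray(j,*b)
    s=np.linalg.lstsq(np.c_[d,-e],p-o,rcond=None)[0]
    A=o+d*s[0];B=p+e*s[1]; return (A+B)/2,np.linalg.norm(A-B)
def proj(i,P):
    f=i["pixels"].shape[0]/2/np.tan(np.radians(i["fovy"])/2)
    q=i["orientation"]; c=R.from_quat([q[1],q[2],q[3],q[0]]).inv().apply(np.array(P)-i["origin"])
    return c[...,0]/c[...,2]*f+i["cx"],c[...,1]/c[...,2]*f+i["cy"]
def blobs(i,lo,hi,box,amin=4):
    x0,y0,x1,y1=box; m=cv2.inRange(cv2.cvtColor(i["pixels"],cv2.COLOR_RGB2HSV),lo,hi)
    k=np.zeros_like(m);k[y0:y1,x0:x1]=m[y0:y1,x0:x1]
    n,l,s,c=cv2.connectedComponentsWithStats(k)
    return [(c[t].round(2),s[t].tolist(),l==t) for t in range(1,n) if s[t][4]>=amin]
E
python3 - <<'E'
import pickle;from h import *
d=pickle.load(open("im0.pkl","rb"));t,s=d["top"],d["scene"]
for n,i,b in(("top",t,(240,180,400,270)),("scene",s,(150,170,320,335))):
    print(n)
    for nm,lo,hi in(("blue",(105,120,60),(125,255,255)),("yel",(20,120,110),(35,255,255))):
        for c,st,m in blobs(i,lo,hi,b):
            print(nm,c,st)
            if nm=="blue" and st[4]>500:
                r=cv2.minAreaRect(np.argwhere(m)[:,::-1].astype(np.float32)); print(r, [plane(i,*p,.075).round(4) for p in cv2.boxPoints(r)])
for n,i,b in(("top",t,(120,190,245,230)),("scene",s,(310,100,410,180))):
    for nm,lo,hi in(("red",(170,100,80),(180,255,255)),("red0",(0,130,80),(6,255,255)),("yel",(20,120,110),(35,255,255))):
        for c,st,m in blobs(i,lo,hi,b): print(n,nm,c,st)
def crop(i,b,k): return cv2.resize(i["pixels"][b[1]:b[3],b[0]:b[2],::-1],None,fx=k,fy=k,interpolation=cv2.INTER_CUBIC)
a=[crop(t,(350,185,400,255),5),crop(s,(150,255,230,335),5)]
b=[crop(t,(118,90,250,230),4),]
A=np.zeros((400,700,3),np.uint8);A[:350,:250]=a[0];A[:,280:680]=a[1];cv2.imwrite("pics/c1.png",A)
B=np.zeros((560,800,3),np.uint8);x=crop(s,(305,95,505,270),2)
x=crop(s,(305,95,425,205),4);B=np.zeros((560,800,3),np.uint8)
B[:440,:480]=x;y=crop(t,(118,145,248,230),2.4);B[:204,485:485+312]=y;cv2.imwrite("pics/c2.png",B)
E
```

```text
top
blue [295.13 226.08] [270, 189, 52, 75, 3525]
((295.2959289550781, 226.00927734375), (72.9701156616211, 48.813232421875), 87.39744567871094) [array([ 0.6092, -0.0605,  0.075 ]), array([ 0.6184, -0.2197,  0.075 ]), array([ 0.3814, -0.2312,  0.075 ]), array([ 0.373, -0.074,  0.075])]
yel [386.93 216.93] [384, 216, 6, 3, 15]
scene
blue [260.46 222.6 ] [208, 176, 104, 96, 5537]
((259.7195129394531, 220.47561645507812), (96.046875, 64.8121109008789), 38.65980529785156) [array([ 0.3883, -0.2557,  0.075 ]), array([ 0.3305, -0.0569,  0.075 ]), array([ 0.6289, -0.0586,  0.075 ]), array([ 0.6593, -0.2396,  0.075 ])]
blue [308.97 317.55] [291, 291, 29, 44, 748]
((305.0, 312.5), (43.0, 28.0), 90.0) [array([ 0.712 , -0.2444,  0.075 ]), array([ 0.7595, -0.1969,  0.075 ]), array([ 0.8306, -0.2755,  0.075 ]), array([ 0.7859, -0.3202,  0.075 ])]
yel [177.48 300.65] [173, 297, 10, 8, 48]
top red0 [130.5 208.5] [129, 204, 5, 9, 30]
top red0 [158.5  209.68] [156, 206, 6, 9, 34]
top red0 [166.21 210.54] [164, 207, 5, 8, 28]
top red0 [193.56 211.76] [192, 208, 4, 9, 34]
top yel [215.95 212.43] [199, 205, 34, 16, 463]
scene red [392.75 110.08] [388, 109, 10, 3, 12]
scene red [366.38 126.75] [364, 125, 6, 4, 8]
scene red0 [392.83 111.33] [389, 111, 8, 2, 12]
scene red0 [372.23 126.04] [366, 123, 13, 7, 56]
scene red0 [349.2 142.8] [344, 141, 10, 6, 35]
scene yel [332.68 155.68] [314, 145, 37, 25, 386]
```

View pics/c1.png

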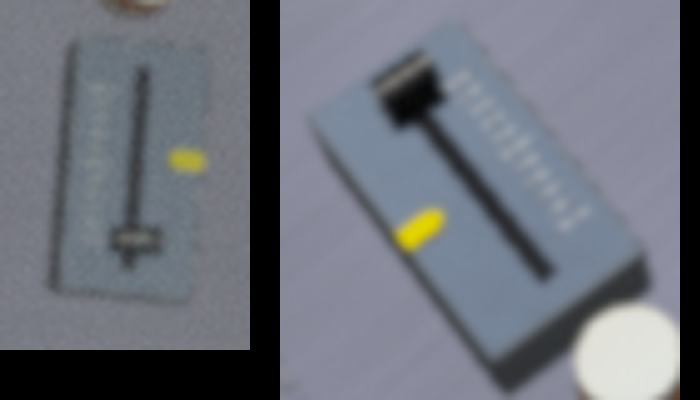

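View pics/c2.png

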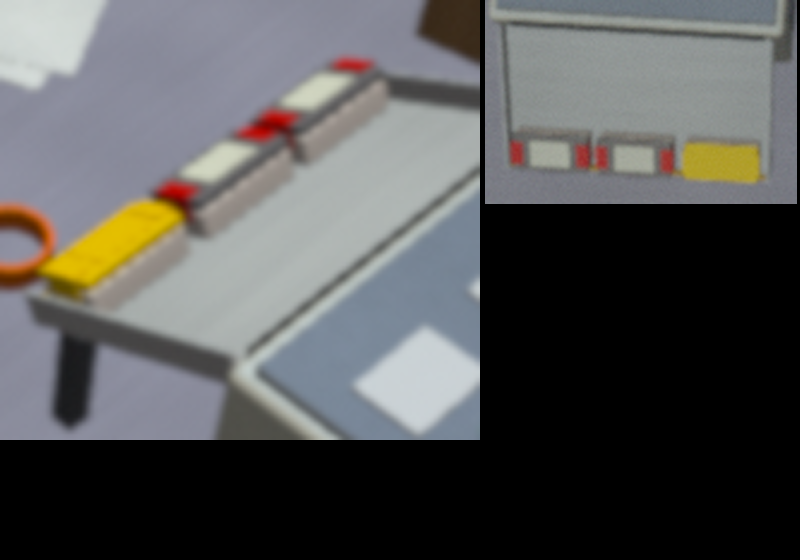

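The crops show the slider grip at the robot end of its track: white line near crop (136,239), i.e. top (377,233), with the pointer at top (387,217). In the tray the reject is in the lane nearest -y; the finished cases are in the middle and +y lanes.

```bash
python3 - <<'E'
import pickle;from h import *
d=pickle.load(open("im0.pkl","rb"));t,s=d["top"],d["scene"]
# pointer
print("pointer",plane(t,386.93,216.93,.054),plane(s,177.48,300.65,.054))
# grip: dark pixels + white line
def white(i,b,thr):  # brightest neutral pixel weighted centroid
    g=i["pixels"][b[1]:b[3],b[0]:b[2]].min(2).astype(float);w=np.clip(g-thr,0,None)
    y,x=np.mgrid[b[1]:b[3],b[0]:b[2]];return (x*w).sum()/w.sum(),(y*w).sum()/w.sum()
g=t["pixels"].max(2);print("top grip\n",g[226:242,370:386])
g=s["pixels"].max(2);print("scene grip\n",g[263:284,166:186:1])
# labels on the lids
for n,i,b in(("top",t,(125,200,200,222)),("scene",s,(345,105,405,150))):
    for c,st,m in blobs(i,(0,0,185),(180,60,255),b,20): print(n,"label",c,st,plane(i,*c,.143).round(4))
print("rej",plane(t,215.95,212.43,.143),[plane(t,*p,.143).round(4) for p in((144.5,209.1),(179.9,211.15))])
# panel in top
m=cv2.inRange(cv2.cvtColor(t["pixels"],cv2.COLOR_RGB2HSV),(95,50,60),(115,130,200))[185:255,352:400]
cs=max(cv2.findContours(m,0,1)[0],key=cv2.contourArea);r=cv2.minAreaRect(cs);print(r,[plane(t,p[0]+352,p[1]+185,.05).round(4) for p in cv2.boxPoints(r)])
E
```

```text
pointer [ 0.52917597 -0.44961259  0.054     ] [ 0.52878513 -0.44916823  0.054     ]
top grip
 [[131 128 126 126 110  86  63  83 115 127 130 129 130 126 126 125]
 [130 126 129 121 108  83  69  83 116 126 131 130 127 130 125 126]
 [132 129 128 125 111  83  74  87 114 129 132 130 130 130 126 125]
 [131 128 120 120 103  79  70  85 108 119 123 122 123 126 128 127]
 [128 124 107  96  88  71  64  74  94  96 102 100 115 121 128 129]
 [129 113  91  79  82  83  82  88  93  89  78  83 102 122 128 129]
 [130 111  89  85 100 103 103 107 112 104  88  83 100 117 126 127]
 [133 113  86  76  88  91  91 102  99  94  85  87 104 120 124 129]
 [128 108  84  69  73  66  70  75  74  77  74  77 104 121 130 126]
 [127 119 106  92  79  61  60  76  80  83  87  91 108 123 126 129]
 [128 123 120 114  83  67  70  92 109 112 115 114 123 126 132 131]
 [130 127 127 119  94  71  83 107 120 126 126 125 129 128 130 131]
 [131 129 128 123 106  92  93 115 124 127 131 130 131 129 128 130]
 [128 129 126 124 119 116 114 124 129 130 129 130 132 128 128 128]
 [129 127 126 131 130 128 129 127 129 133 130 130 132 133 131 129]
 
[... 1534 characters left out ...]
156 155 151 138 112  86  81  93 100  93  73  53  50  68 103 133
  149 153]
 [157 156 156 156 154 149 137 123 124 134 137 127 104  75  52  53  79 112
  136 150]
 [156 156 155 155 156 154 150 147 147 152 153 147 130 100  67  47  58  85
  116 139]
 [155 156 156 155 156 156 155 155 155 156 156 154 144 121  86  57  48  61
   89 121]]
scene label [383.44 117.34] [377, 114, 14, 8, 62] [0.5354 0.3301 0.143 ]
scene label [358.89 134.99] [352, 131, 15, 9, 71] [0.5305 0.2208 0.143 ]
rej [0.53026525 0.1036707  0.143     ] [array([0.5382, 0.3249, 0.143 ]), array([0.533 , 0.2154, 0.143 ])]Traceback (most recent call last):
  File "<stdin>", line 17, in <module>
ValueError: max() iterable argument is empty
```

```bash
python3 - <<'E'
import pickle;from h import *
d=pickle.load(open("im0.pkl","rb"));t,s=d["top"],d["scene"]
print("grip",plane(t,376.7,232.15,.088),plane(s,174,269.3,.088),tri(t,(376.7,232.15),s,(174,269.3)))
a,b=plane(t,378.6,199,.052),plane(t,375.2,238,.052);print("track",a,b,np.degrees(np.arctan2(*(a-b)[1::-1])))
# line fit of track, dark columns per row
g=255.-t["pixels"].max(2)
P=[]
for v in range(200,227):
    w=np.clip(g[v,370:386]-140,0,None);P.append(plane(t,(np.arange(370,386)*w).sum()/w.sum(),v,.052)[:2])
P=np.array(P);k=np.polyfit(P[:,0],P[:,1],1);print("track yaw",np.degrees(np.arctan(k[0])),"y at .5",np.polyval(k,.5))
lt=[(144.5,209.1),(179.9,211.15)];ls=[(383.44,117.34),(358.89,134.99)]
g=t["pixels"].min(2).astype(float)
for c,q in zip(lt,ls):
    x0=int(c[0])-9;w=np.clip(g[200:220,x0:x0+19]-165,0,None);y,x=np.mgrid[200:220,x0:x0+19];u=((x*w).sum()/w.sum(),(y*w).sum()/w.sum())
    print("label top",u,tri(t,u,s,q),tri(t,c,s,q))
print(tri(t,(386.93,216.93),s,(177.48,300.65)))
f=[.1,0];
E
```

```text
grip [ 0.47678004 -0.40870776  0.088     ] [ 0.47341446 -0.40988881  0.088     ] (array([ 0.47592187, -0.40932932,  0.09093939]), np.float64(0.002745827765269333))
track [ 0.58866835 -0.42283312  0.052     ] [ 0.45935414 -0.4106242   0.052     ] -5.393467255115689
track yaw -4.892273641762097 y at .5 -0.4137661804655658
 ** On entry to DLASCL parameter number  4 had an illegal value
 ** On entry to DLASCL parameter number  4 had an illegal value
 ** On entry to DLASCL parameter number  4 had an illegal value
 ** On entry to DLASCL parameter number  4 had an illegal value
 ** On entry to DLASCL parameter number  5 had an illegal value
 ** On entry to DLASCL parameter number  4 had an illegal value<stdin>:14: RuntimeWarning: invalid value encountered in scalar divide
Traceback (most recent call last):
  File "h.py", line 11, in tri
    s=np.linalg.lstsq(np.c_[d,-e],p-o,rcond=None)[0]
      ~~~~~~~~~~~~~~~^^^^^^^^^^^^^^^^^^^^^^^^^^^^
numpy.linalg.LinAlgError: SVD did not converge in Linear Least Squares
```

```bash
cat > go.py <<'E'
# go.py x y z phi tilt : shares of shift in PRESENT tool axes, and rotvec shares for the turn
import sys;from h import *;from rig import status
def Rt(phi,tilt): # phi: heading of tool x; tilt about tool x, deg
    c,s=np.cos(np.radians(phi)),np.sin(np.radians(phi))
    return R.from_matrix(np.array([[c,s,0],[s,-c,0],[0,0,-1]]).T)*R.from_euler('x',tilt,degrees=True)
if __name__=="__main__":
    st=status.get_state();q=st["ee_rot"];r=R.from_quat([q[1],q[2],q[3],q[0]])
    a=list(map(float,sys.argv[1:]))
    T=Rt(a[3],a[4]);dp=np.array(a[:3])-st["position"]
    print("pos",st["position"].round(4),"clock",st["clock"],"q",st["qpos"].round(2))
    print("shift now",(r.inv().apply(dp)/.3).round(4),"| shift after turn",(T.inv().apply(dp)/.3).round(4))
    print("turn",((r.inv()*T).as_rotvec()/np.radians(60)).round(4), "tool z",T.apply([0,0,1]).round(3))
E
python3 go.py .4755 -.4093 .150 85 0; python3 -c "
from go import *;print(Rt(88,-27).as_matrix().round(3))"
python3 - <<'E'
import pickle;from h import *
d=pickle.load(open("im0.pkl","rb"));t,s=d["top"],d["scene"]
for c,q in zip([(144.5,209.1),(179.9,211.15)],[(383.44,117.34),(358.89,134.99)]): print(tri(t,c,s,q))
E
```

```text
pos [ 0.1996 -0.5387  0.2305] clock 0.1 q [-1.34  0.28  1.51 -0.    1.36 -0.12]
shift now [ 1.0121 -0.0846  0.2687] | shift after turn [0.5099 0.8785 0.2684]
turn [-0.0013 -0.0011 -1.0778] tool z [ 0.  0. -1.]
[[ 0.035  0.89   0.454]
 [ 0.999 -0.031 -0.016]
 [ 0.     0.454 -0.891]]
(array([0.53812579, 0.32381807, 0.14874627]), np.float64(0.0010752605059302085))
(array([0.533152  , 0.2149136 , 0.14883678]), np.float64(0.0016639358925080762))
```

Request:
{"api": "apply_moves", "payload": {"xyz": [[0, 0, 0], [0, 0, 0], [0, 0, 0], [0, 0, 0], [0, 0, 0], [0, 0, 0], [0, 0, 0], [0, 0, 0]], "rot": [[0, 0, -0.135], [0, 0, -0.135], [0, 0, -0.135], [0, 0, -0.135], [0, 0, -0.135], [0, 0, -0.135], [0, 0, -0.135], [0, 0, -0.133]], "hand": [1, 1, 1, 1, 1, 1, 1, 1], "force": 40}}

```text
clock: 1.1
position: [0.1997, -0.5389, 0.2308]
ee_rot: [-0.0, 0.736, 0.677, 0.0]
contact_force: [0.2, 0.3, -0.1]
width: 0.0851
gripper_force: 0.0
```

Request:
{"api": "apply_moves", "payload": {"xyz": [[0.064, 0.11, 0], [0.064, 0.11, 0.035], [0.064, 0.11, 0.035], [0.064, 0.11, 0.04], [0.064, 0.11, 0.04], [0.064, 0.11, 0.04], [0.064, 0.11, 0.04], [0.062, 0.108, 0.038]], "rot": [[0, 0, 0], [0, 0, 0], [0, 0, 0], [0, 0, 0], [0, 0, 0], [0, 0, 0], [0, 0, 0], [0, 0, 0]], "hand": [1, 1, 1, 1, 1, 1, 1, 1]}}

```text
clock: 2.1
position: [0.4763, -0.4088, 0.15]
ee_rot: [-0.001, 0.737, 0.676, -0.0]
contact_force: [-0.4, 0.1, 0.5]
width: 0.0853
gripper_force: 0.0
```

```bash
python3 go.py .4755 -.4093 .062 85 0; python3 - <<'E'
from rig import get_image;import cv2,numpy as np
s=get_image("scene")["pixels"][:,:,::-1]
cv2.imwrite("pics/s1.png",cv2.resize(s[190:340,100:300],None,fx=4,fy=4,interpolation=2))
E
```

```text
pos [ 0.4763 -0.4088  0.15  ] clock 2.1 q [-0.82  0.41  1.51 -0.    1.22 -0.73]
shift now [-0.0021 -0.0024  0.2932] | shift after turn [-0.0019 -0.0027  0.2932]
turn [-0.0008 -0.0006  0.0003] tool z [ 0.  0. -1.]
```

View pics/s1.png

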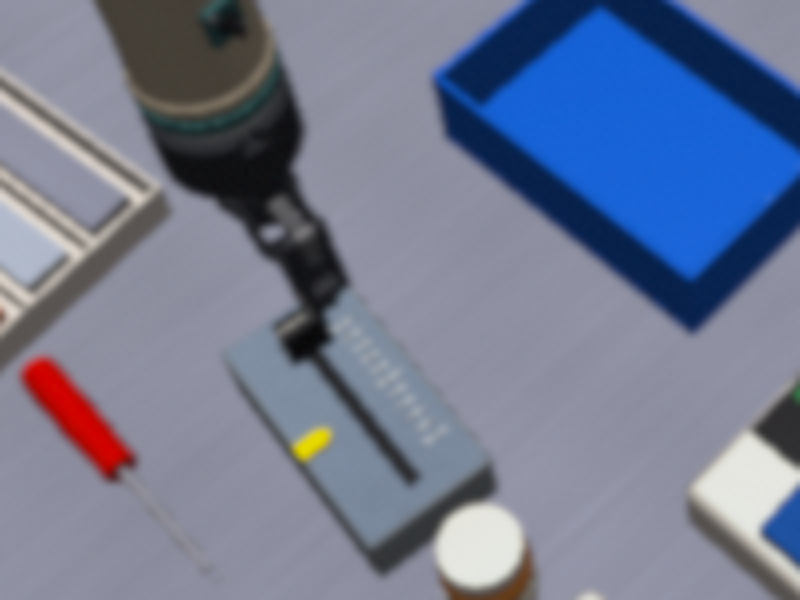

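The fingers stand over the grip (crop 305,330) with the jar well clear; descend and grasp.

Request:
{"api": "apply_moves", "payload": {"xyz": [[-0.002, -0.003, 0.1], [0, 0, 0.1], [0, 0, 0.087], [0, 0, 0], [0, 0, 0], [0, 0, 0], [0, 0, 0], [0, 0, 0]], "rot": [[0, 0, 0], [0, 0, 0], [0, 0, 0], [0, 0, 0], [0, 0, 0], [0, 0, 0], [0, 0, 0], [0, 0, 0]], "hand": [1, 1, 1, 1, -1, -1, -1, -1], "force": 20}}

```text
clock: 3.15
position: [0.4761, -0.4107, 0.0658]
ee_rot: [0.002, 0.737, 0.675, 0.001]
contact_force: [0.3, -0.0, -1.0]
width: 0.0157
gripper_force: 26.7
```

Request:
{"api": "apply_moves", "payload": {"xyz": [[0, 0, 0], [0, 0, 0], [0, 0, 0], [0, 0, 0]], "rot": [[0, 0, 0], [0, 0, 0], [0, 0, 0], [0, 0, 0]], "hand": [-1, -1, -1, -1]}}

```text
clock: 3.65
position: [0.4759, -0.4107, 0.0658]
ee_rot: [0.002, 0.737, 0.676, 0.001]
contact_force: [4.6, 1.9, 6.1]
width: 0.0154
gripper_force: 27.4
```

```bash
python3 - <<'E'
from rig import get_image,status;from h import *
print(status.get_state()["position"],status.get_state()["contact_force"],status.get_state()["width"])
for n,b in(("top",(370,200,400,250)),("scene",(150,270,220,330))):
    for k in range(3):
        i=get_image(n)
        for c,st,m in blobs(i,(20,120,110),(35,255,255),b): print(n,c,st,plane(i,*c,.0545))
E
```

```text
[ 0.47587136 -0.41069936  0.06578498] [4.56586149 1.93581037 6.1104631 ] 0.015449717151875863
scene [177.57 300.64] [173, 297, 10, 8, 47] [ 0.52916793 -0.44907142  0.0545    ]
scene [177.57 300.64] [173, 297, 10, 8, 47] [ 0.52916793 -0.44907142  0.0545    ]
scene [177.57 300.64] [173, 297, 10, 8, 47] [ 0.52916793 -0.44907142  0.0545    ]
```

Request:
{"api": "apply_moves", "payload": {"xyz": [[0, 0.031, 0], [0, 0.031, 0], [0, 0.031, 0], [0, 0.031, 0], [0, 0.032, 0], [0, 0.032, 0], [0, 0, 0], [0, 0, 0]], "rot": [[0, 0, 0], [0, 0, 0], [0, 0, 0], [0, 0, 0], [0, 0, 0], [0, 0, 0], [0, 0, 0], [0, 0, 0]], "hand": [-1, -1, -1, -1, -1, -1, -1, -1]}}

```text
clock: 4.95
position: [0.5308, -0.4154, 0.0658]
ee_rot: [0.0, 0.737, 0.676, -0.0]
contact_force: [2.4, 1.6, 6.7]
width: 0.0155
gripper_force: 27.6
```

Request:
{"api": "apply_moves", "payload": {"xyz": [[0, 0, 0], [0, 0, 0]], "rot": [[0, 0, 0], [0, 0, 0]], "hand": [-1, -1]}}

```text
clock: 5.2
position: [0.5307, -0.4153, 0.0658]
ee_rot: [0.0, 0.737, 0.676, -0.0]
contact_force: [1.8, 0.8, 6.0]
width: 0.0155
gripper_force: 27.6
```

Request:
{"api": "apply_moves", "payload": {"xyz": [[0, 0.004, 0], [0, 0, 0], [0, 0, 0], [0, 0, 0], [0, 0, 0], [0, 0, 0]], "rot": [[0, 0, 0], [0, 0, 0], [0, 0, 0], [0, 0, 0], [0, 0, 0], [0, 0, 0]], "hand": [-1, -1, -1, 0.2, 0.2, 0.2]}}

```text
clock: 5.95
position: [0.5313, -0.4151, 0.0641]
ee_rot: [-0.001, 0.737, 0.676, -0.0]
contact_force: [-0.9, 0.3, 0.6]
width: 0.051
gripper_force: 0.0
```

Request:
{"api": "apply_moves", "payload": {"xyz": [[0, 0, -0.1], [0, 0, -0.15], [0, 0, -0.15], [0.15, 0, -0.1], [0.2, 0, 0], [0.2, 0, 0], [0.2, 0, 0], [0.2, 0, 0]], "rot": [[0, 0, 0], [0, 0, 0], [0, 0, 0], [0, 0, 0], [0, 0, 0], [0, 0, 0], [0, 0, 0], [0, 0, 0]], "hand": [0.2, 0.2, 0.2, 1, 1, 1, 1, 1]}}

```text
clock: 6.95
position: [0.5564, -0.1295, 0.2146]
ee_rot: [-0.0, 0.737, 0.676, -0.0]
contact_force: [0.7, -0.3, 0.5]
width: 0.0851
gripper_force: 0.0
```

```bash
python3 - <<'E'
from rig import get_image,status;from h import *;import pickle
print(status.get_state()["position"])
d={n:get_image(n) for n in("top","scene")};pickle.dump(d,open("im1.pkl","wb"))
def crop(i,b,k): return cv2.resize(i["pixels"][b[1]:b[3],b[0]:b[2],::-1],None,fx=k,fy=k,interpolation=cv2.INTER_CUBIC)
A=np.zeros((560,800,3),np.uint8);A[:350,:250]=crop(d["top"],(350,185,400,255),5);A[:400,280:680]=crop(d["scene"],(150,255,230,335),5);cv2.imwrite("pics/c3.png",A)
for n,b in(("top",(370,200,400,250)),("scene",(150,270,220,330))):
    for c,st,m in blobs(d[n],(20,120,110),(35,255,255),b): print(n,c,st,plane(d[n],*c,.054))
E
```

```text
[ 0.556432   -0.12954187  0.21463813]
top [386.93 216.93] [384, 216, 6, 3, 15] [ 0.52917597 -0.44961259  0.054     ]
scene [177.56 300.58] [173, 297, 10, 8, 48] [ 0.52877571 -0.44892037  0.054     ]
```

View pics/c3.png

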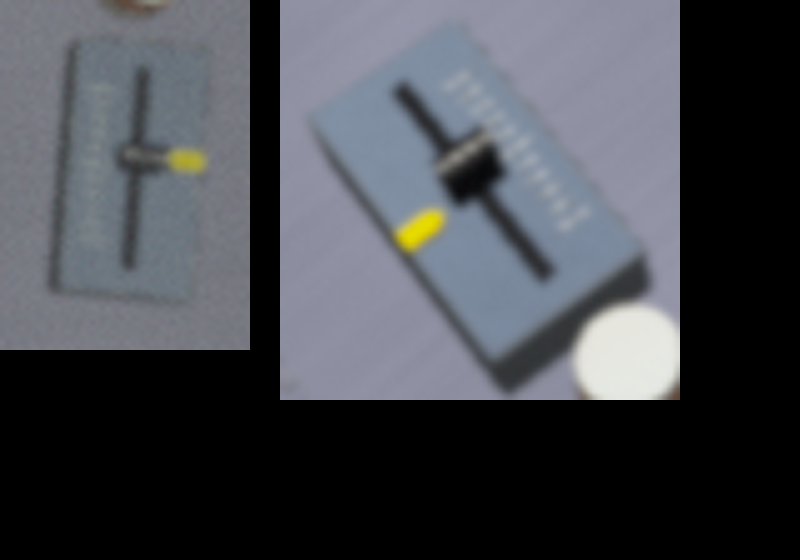

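The grip's line (top ≈ (377.5,216.5)) now points straight at the pointer (386.9,216.9); slider done. Next: the outer case.

```bash
python3 go.py .506 .3265 .23 87.8 -27; python3 - <<'E'
import pickle;from h import *
d0,d1=[pickle.load(open(f"im{k}.pkl","rb")) for k in(0,1)]
def line(i,u0,v0): # white line rows on grip in top view, dark pixels centroid too
    b=i["top"]["pixels"][v0-7:v0+8,u0-8:u0+9].max(2).astype(float);w=np.clip(112-b,0,None)
    y,x=np.mgrid[v0-7:v0+8,u0-8:u0+9];print(b[:, [2,3,4,10,11,12,13]].astype(int)); 
line(d1,378,217)
E
```

```text
pos [ 0.5561 -0.1254  0.2148] clock 7.05 q [-0.35  0.28  1.54  0.    1.32 -0.27]
shift now [ 1.4879 -0.2888 -0.0453] | shift after turn [ 1.4987 -0.1773 -0.1472]
turn [-0.451   0.0064 -0.0409] tool z [ 0.454 -0.017 -0.891]
[[122 125 124 120 126 126 124]
 [125 125 122 122 127 126 127]
 [126 124 120 117 122 121 123]
 [123 115 105 102 111 114 118]
 [115 102  89  83  88  91  97]
 [113  94  84  82  83  85 108]
 [113  90  75  93 101 107 130]
 [116  88  70  77  85  97 119]
 [123  99  81  66  77  88 101]
 [123 115 102  84  92 106 111]
 [125 123 115 110 114 121 125]
 [128 128 119 125 128 129 127]
 [125 128 118 129 128 127 128]
 [127 128 117 127 129 126 126]
 [128 128 118 128 128 129 126]]
```

Request:
{"api": "apply_moves", "payload": {"xyz": [[0.186, -0.036, -0.02], [0.186, -0.036, -0.01], [0.186, -0.036, -0.01], [0.186, -0.036, -0.005], [0.186, -0.036, 0], [0.186, -0.036, 0], [0.186, -0.036, 0], [0.186, -0.036, 0]], "rot": [[0, 0, 0], [0, 0, 0], [0, 0, 0], [0, 0, 0], [0, 0, 0], [0, 0, 0], [0, 0, 0], [0, 0, 0]], "hand": [1, 1, 1, 1, 1, 1, 1, 1]}}

```text
clock: 8.05
position: [0.5098, 0.3218, 0.2281]
ee_rot: [0.001, 0.737, 0.675, -0.0]
contact_force: [0.8, 0.0, -0.4]
width: 0.0851
gripper_force: 0.0
```

Request:
{"api": "apply_moves", "payload": {"xyz": [[0, 0, 0], [0, 0, 0], [0, 0, 0], [0, 0, 0], [0, 0, 0]], "rot": [[-0.11, 0, -0.01], [-0.11, 0, -0.01], [-0.11, 0, -0.01], [-0.12, 0.006, -0.01], [0, 0, 0]], "hand": [1, 1, 1, 1, 1]}}

```text
clock: 8.68
position: [0.507, 0.3197, 0.2267]
ee_rot: [0.17, 0.702, 0.674, 0.158]
contact_force: [-0.3, -0.3, -0.3]
width: 0.0853
gripper_force: 0.0
```

```bash
python3 go.py .5512 .3245 .1177 87.8 -27;  python3 - <<'E'
from rig import get_image;from h import *;import pickle
d={n:get_image(n) for n in("top","scene")}
def crop(i,b,k): return cv2.resize(i["pixels"][b[1]:b[3],b[0]:b[2],::-1],None,fx=k,fy=k,interpolation=cv2.INTER_CUBIC)
A=np.zeros((600,800,3),np.uint8);A[:360,:]=crop(d["scene"],(290,70,490,160),4);A[360:600,:480]=crop(d["top"],(90,150,250,230),3);cv2.imwrite("pics/c4.png",A)
E
```

```text
pos [0.507  0.3197 0.2267] clock 8.675 q [ 0.62  0.16  1.78 -0.38  0.87  0.86]
shift now [ 0.0249 -0.0329  0.3904] | shift after turn [ 0.0217 -0.0343  0.3904]
turn [-0.0035  0.0079 -0.0003] tool z [ 0.454 -0.017 -0.891]
```

View pics/c4.png

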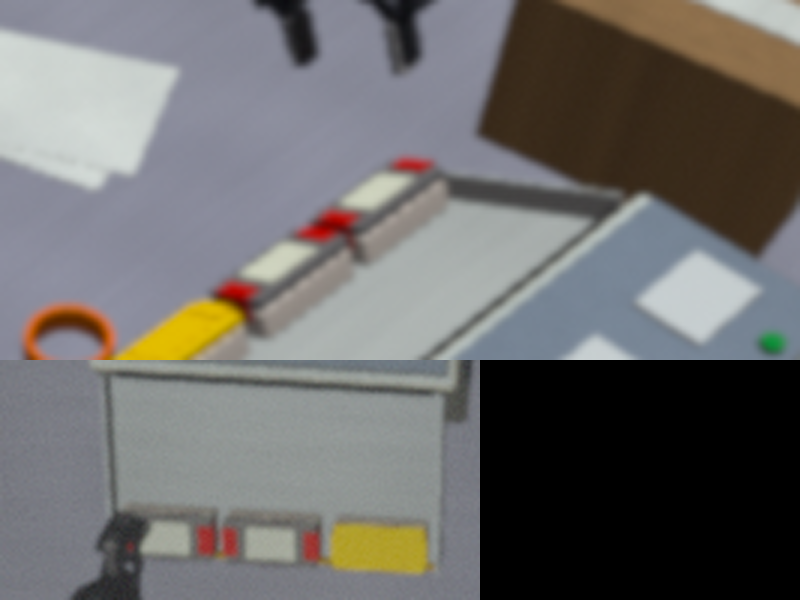

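```bash
 python3 - <<'E'
from rig import status;from h import *;import pickle
d=pickle.load(open("im1.pkl","rb"));st=status.get_state();q=st["ee_rot"];r=R.from_quat([q[1],q[2],q[3],q[0]])
for off in((0,0,0),(0,.05,-.013),(0,-.05,-.013),(0,0,-.1)):
    P=st["position"]+r.apply(off);a=proj(d["top"],P);b=proj(d["scene"],P)
    print(off,P.round(3),"topcrop",(a[0]-90)*3,(a[1]-150)*3+360,"scenecrop",(b[0]-290)*4,(b[1]-70)*4)
for c,u in(((.538,.3245,.146),0),((.533,.215,.146),0)):
    a=proj(d["top"],np.array(c));b=proj(d["scene"],np.array(c));print((a[0]-90)*3,(a[1]-150)*3+360,(b[0]-290)*4,(b[1]-70)*4)
E
```

```text
(0, 0, 0) [0.51  0.321 0.229] topcrop 145.24685571296865 557.6130691064105 scenecrop 359.2589715758563 87.80989366384836
(0, 0.05, -0.013) [0.549 0.319 0.263] topcrop 139.18247455657342 514.5893675186544 scenecrop 411.63751931514525 75.01003135479903
(0, -0.05, -0.013) [0.46  0.323 0.218] topcrop 144.0952649925474 609.6448213793453 scenecrop 303.036920705189 66.64463172750794
(0, 0, -0.1) [0.465 0.323 0.318] topcrop 116.19067629440869 598.7962299763548 scenecrop 331.03221089194494 -48.5784058820642
163.13913122651437 537.2609286932022 372.77420344384427 191.69158124562193
269.55867783572904 543.2367073946624 273.7544205520294 262.7512980013512
```

```bash
python3 go.py .5512 .3245 .1177 87.8 -27
```

```text
pos [0.5102 0.3209 0.2287] clock 8.775 q [ 0.62  0.16  1.77 -0.38  0.87  0.86]
shift now [ 0.0195 -0.0466  0.3913] | shift after turn [ 0.0173 -0.0468  0.3914]
turn [-0.0005  0.0059 -0.0034] tool z [ 0.454 -0.017 -0.891]
```

Request:
{"api": "apply_moves", "payload": {"xyz": [[0.018, -0.047, 0.04], [0, 0, 0.08], [0, 0, 0.08], [0, 0, 0.06], [0, 0, 0.04], [0, 0, 0.03], [0, 0, 0.03], [0, 0, 0]], "rot": [[0, 0.006, -0.003], [0, 0, 0], [0, 0, 0], [0, 0, 0], [0, 0, 0], [0, 0, 0], [0, 0, 0], [0, 0, 0]], "hand": [1, 1, 1, 1, 1, 1, 1, 1]}}

```text
clock: 9.78
position: [0.5461, 0.3247, 0.1251]
ee_rot: [0.168, 0.701, 0.674, 0.162]
contact_force: [-0.4, 0.2, 0.7]
width: 0.0854
gripper_force: 0.0
```

```bash
python3 go.py .5512 .3245 .1177 87.8 -27;  python3 - <<'E'
from rig import get_image;from h import *;import pickle
d={n:get_image(n) for n in("top","scene")}
def crop(i,b,k): return cv2.resize(i["pixels"][b[1]:b[3],b[0]:b[2],::-1],None,fx=k,fy=k,interpolation=cv2.INTER_CUBIC)
A=np.zeros((600,800,3),np.uint8);A[:600,:440]=crop(d["scene"],(340,70,428,190),5);A[:400,450:800]=crop(d["top"],(100,160,170,240),5);cv2.imwrite("pics/c5.png",A)
E
```

```text
pos [0.5461 0.3247 0.1251] clock 9.775 q [ 0.58  0.3   1.87 -0.46  0.63  0.95]
shift now [-0.0001  0.004   0.0298] | shift after turn [-0.0001  0.004   0.0298]
turn [-0.0007  0.0003 -0.0001] tool z [ 0.454 -0.017 -0.891]
```

View pics/c5.png

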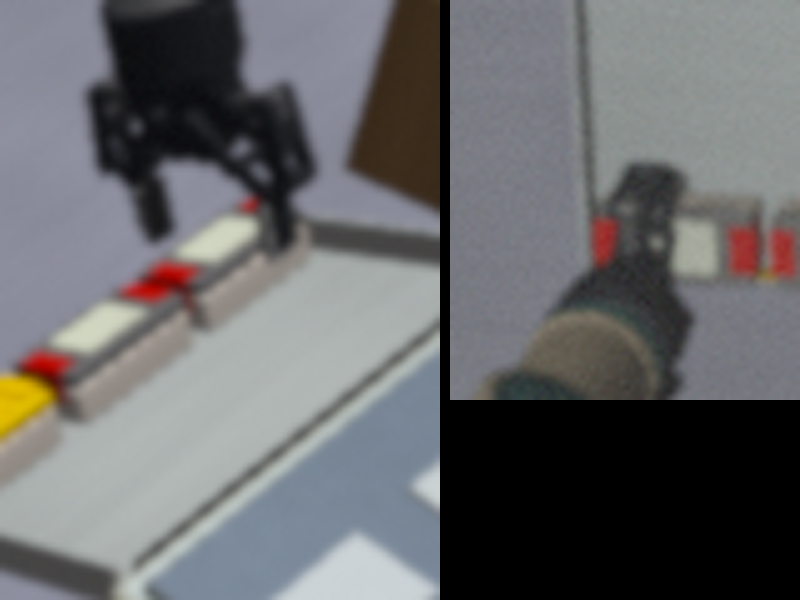

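```bash
 python3 - <<'E'
from rig import status;from h import *;import pickle
d=pickle.load(open("im1.pkl","rb"));st=status.get_state();q=st["ee_rot"];r=R.from_quat([q[1],q[2],q[3],q[0]])
def sh(n,P):
    a=proj(d["top"],P);b=proj(d["scene"],P);print(n,P.round(3),"top",((a[0]-100)*5+450).round(),((a[1]-160)*5).round(),"scene",((b[0]-340)*5).round(),((b[1]-70)*5).round())
for off in((0,.05,-.013),(0,-.05,-.013)): sh("tip",st["position"]+r.apply(off))
L=np.array((.538,.3245,.146))
for nm,o in(("lid",(0,0,0)),("lid+y end",(.048,0,0)),("-y",(-.048,0,0)),("upper lid edge",(0,.025,0)),("upper bottom edge -y",(-.048,.025,.034)),("ub +y",(.048,.025,.034))): sh(nm,L+r.apply(o))
E
```

```text
tip [0.585 0.324 0.16 ] top 670.0 168.0 scene 284.0 261.0
tip [0.496 0.327 0.115] top 678.0 317.0 scene 154.0 242.0
lid [0.538 0.324 0.146] top 672.0 245.0 scene 216.0 240.0
lid+y end [0.54  0.372 0.146] top 594.0 242.0 scene 267.0 202.0
-y [0.536 0.277 0.146] top 750.0 249.0 scene 163.0 278.0
upper lid edge [0.56  0.324 0.157] top 670.0 208.0 scene 249.0 244.0
upper bottom edge -y [0.574 0.275 0.127] top 760.0 192.0 scene 208.0 335.0
ub +y [0.578 0.371 0.127] top 607.0 185.0 scene 310.0 257.0
```

The fingers straddle the case; upper tip at scene crop (280,248), lower at (155,240), matching the predicted positions with the same small camera bias. Finish the descent and close.

Request:
{"api": "apply_moves", "payload": {"xyz": [[-0.005, 0.004, 0.015], [0, 0, 0.015], [0, 0, 0]], "rot": [[0, 0, 0], [0, 0, 0], [0, 0, 0]], "hand": [1, 1, 1]}}

```text
clock: 10.25
position: [0.5512, 0.323, 0.1177]
ee_rot: [0.168, 0.701, 0.674, 0.162]
contact_force: [-0.1, 0.5, 1.3]
width: 0.0852
gripper_force: 0.0
```

Request:
{"api": "apply_moves", "payload": {"xyz": [[0, 0, 0], [0, 0, 0], [0, 0, 0], [0, 0, 0], [0, 0, 0], [0, 0, 0]], "rot": [[0, 0, 0], [0, 0, 0], [0, 0, 0], [0, 0, 0], [0, 0, 0], [0, 0, 0]], "hand": [-1, -1, -1, -1, -1, -1], "force": 50}}

```text
clock: 11.0
position: [0.5519, 0.3234, 0.119]
ee_rot: [0.168, 0.701, 0.674, 0.163]
contact_force: [0.2, -1.2, 5.6]
width: 0.0488
gripper_force: 53.3
```

Request:
{"api": "apply_moves", "payload": {"xyz": [[0, 0, -0.02], [0, 0, -0.03], [0, 0, -0.05], [0, 0, -0.08], [0, 0, -0.1], [0, 0, -0.1], [0, 0, -0.05], [0, 0, 0]], "rot": [[0, 0, 0], [0, 0, 0], [0, 0, 0], [0, 0, 0], [0, 0, 0], [0, 0, 0], [0, 0, 0], [0, 0, 0]], "hand": [-1, -1, -1, -1, -1, -1, -1, -1]}}

```text
clock: 12.0
position: [0.4922, 0.3257, 0.2338]
ee_rot: [0.168, 0.701, 0.674, 0.163]
contact_force: [-0.6, 0.7, -2.5]
width: 0.0493
gripper_force: 53.8
```

```bash
python3 go.py .5543 -.1431 .22 93.3 0;python3 - <<'E'
from rig import get_image;from h import *;import pickle
d={n:get_image(n) for n in("top","scene")};pickle.dump(d,open("im2.pkl","wb"))
def crop(i,b,k): return cv2.resize(i["pixels"][b[1]:b[3],b[0]:b[2],::-1],None,fx=k,fy=k,interpolation=cv2.INTER_CUBIC)
A=np.zeros((600,800,3),np.uint8);A[:600,:440]=crop(d["scene"],(330,50,418,170),5);A[:400,450:800]=crop(d["top"],(90,170,160,250),5);cv2.imwrite("pics/c6.png",A)
E
```

```text
pos [0.4922 0.3257 0.2338] clock 12.0 q [ 0.64  0.14  1.79 -0.38  0.88  0.88]
shift now [-1.5536  0.2173  0.1602] | shift after turn [-1.5719  0.1169  0.0459]
turn [ 0.4502  0.0204 -0.0899] tool z [ 0.  0. -1.]
```

View pics/c6.png

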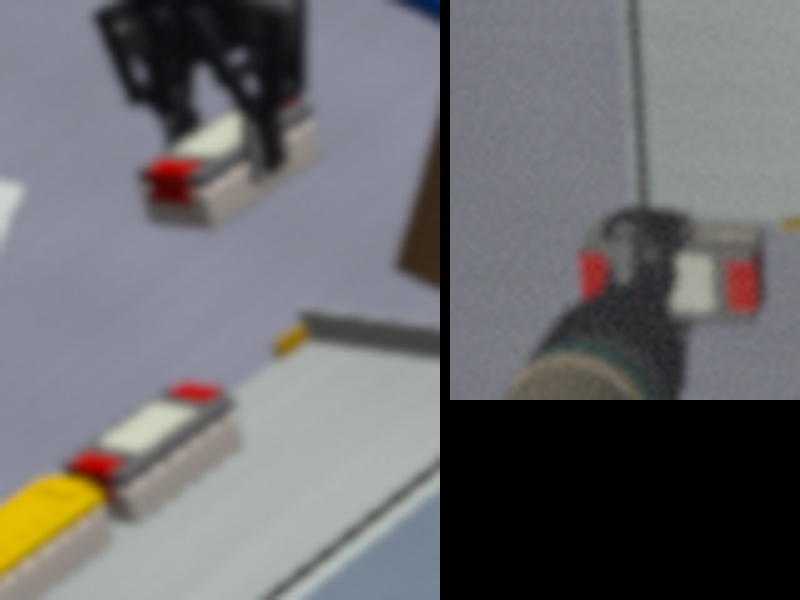

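The case hangs level in the fingers, parallel to its tray pose, with the tips near its underside (scene crop (270,165)); the other two cases have not moved. Carry it to the tote.

Request:
{"api": "apply_moves", "payload": {"xyz": [[0, 0, 0], [0, 0, 0], [0, 0, 0], [0, 0, 0], [0, 0, 0], [0, 0, 0]], "rot": [[0.06, 0.004, -0.015], [0.08, 0.004, -0.015], [0.09, 0.004, -0.015], [0.09, 0.004, -0.015], [0.08, 0.004, -0.015], [0.05, 0, -0.015]], "hand": [-1, -1, -1, -1, -1, -1]}}

```text
clock: 12.85
position: [0.4937, 0.3247, 0.2312]
ee_rot: [-0.001, 0.687, 0.727, -0.002]
contact_force: [-0.3, 0.1, -3.2]
width: 0.0493
gripper_force: 53.8
```

Request:
{"api": "apply_moves", "payload": {"xyz": [[-0.08, 0.01, 0], [-0.12, 0.01, 0], [-0.14, 0.01, 0], [-0.14, 0.01, 0], [-0.14, 0.01, 0], [-0.14, 0.01, 0], [-0.14, 0.01, 0], [-0.14, 0.01, 0]], "rot": [[0, 0, 0], [0, 0, 0], [0, 0, 0], [0, 0, 0], [0, 0, 0], [0, 0, 0], [0, 0, 0], [0, 0, 0]], "hand": [-1, -1, -1, -1, -1, -1, -1, -1]}}

```text
clock: 13.85
position: [0.5347, 0.0134, 0.2318]
ee_rot: [-0.0, 0.687, 0.727, -0.001]
contact_force: [1.0, -0.5, -2.3]
width: 0.0492
gripper_force: 53.6
```

Request:
{"api": "apply_moves", "payload": {"xyz": [[-0.14, 0.01, 0], [-0.14, 0.01, 0], [-0.12, 0.01, 0], [-0.08, 0, 0], [-0.04, 0, 0], [0, 0, 0], [0, 0, 0]], "rot": [[0, 0, 0], [0, 0, 0], [0, 0, 0], [0, 0, 0], [0, 0, 0], [0, 0, 0], [0, 0, 0]], "hand": [-1, -1, -1, -1, -1, -1, -1]}}

```text
clock: 14.72
position: [0.5525, -0.139, 0.2332]
ee_rot: [-0.0, 0.686, 0.727, -0.0]
contact_force: [-0.4, 1.5, -2.4]
width: 0.0496
gripper_force: 53.6
```

```bash
python3 go.py .5504 -.1433 .03 93.3 0
```

```text
pos [ 0.5525 -0.139   0.2332] clock 14.725 q [-0.37  0.27  1.51 -0.    1.36 -0.43]
shift now [-0.0139 -0.0071  0.6772] | shift after turn [-0.014  -0.0078  0.6772]
turn [-0.001   0.      0.0007] tool z [ 0.  0. -1.]
```

Request:
{"api": "apply_moves", "payload": {"xyz": [[-0.014, -0.007, 0.06], [0, 0, 0.12], [0, 0, 0.14], [0, 0, 0.14], [0, 0, 0.12], [0, 0, 0.06], [0, 0, 0.02], [0, 0, 0]], "rot": [[0, 0, 0], [0, 0, 0], [0, 0, 0], [0, 0, 0], [0, 0, 0], [0, 0, 0], [0, 0, 0], [0, 0, 0]], "hand": [-1, -1, -1, -1, -1, -1, -1, -1]}}

```text
clock: 15.72
position: [0.5511, -0.1439, 0.0358]
ee_rot: [0.0, 0.686, 0.728, -0.0]
contact_force: [0.6, -0.8, -1.4]
width: 0.049
gripper_force: 53.6
```

Request:
{"api": "apply_moves", "payload": {"xyz": [[0, 0, 0.02], [0, 0, 0.02], [0, 0, 0.01], [0, 0, 0]], "rot": [[0, 0, 0], [0, 0, 0], [0, 0, 0], [0, 0, 0]], "hand": [-1, -1, -1, -1]}}

```text
clock: 16.23
position: [0.5506, -0.1444, 0.0203]
ee_rot: [0.0, 0.686, 0.727, -0.001]
contact_force: [-0.2, 0.5, -2.0]
width: 0.0492
gripper_force: 53.6
```

Request:
{"api": "apply_moves", "payload": {"xyz": [[0, 0, 0.01], [0, 0, 0.01], [0, 0, 0]], "rot": [[0, 0, 0], [0, 0, 0], [0, 0, 0]], "hand": [-1, -1, -1]}}

```text
clock: 16.6
position: [0.5505, -0.1444, 0.0142]
ee_rot: [-0.0, 0.686, 0.727, -0.001]
contact_force: [0.5, 0.1, -1.9]
width: 0.0495
gripper_force: 53.6
```

Request:
{"api": "apply_moves", "payload": {"xyz": [[0, 0, 0.005], [0, 0, 0]], "rot": [[0, 0, 0], [0, 0, 0]], "hand": [-1, -1]}}

```text
clock: 16.85
position: [0.5507, -0.1444, 0.013]
ee_rot: [0.0, 0.686, 0.727, -0.001]
contact_force: [1.5, -0.3, -1.9]
width: 0.0491
gripper_force: 53.6
```

Request:
{"api": "apply_moves", "payload": {"xyz": [[0, 0, 0.005], [0, 0, 0]], "rot": [[0, 0, 0], [0, 0, 0]], "hand": [-1, -1]}}

```text
clock: 17.1
position: [0.5509, -0.1445, 0.0118]
ee_rot: [0.0, 0.686, 0.727, -0.0]
contact_force: [-0.5, -0.9, -0.1]
width: 0.0493
gripper_force: 53.9
```

Request:
{"api": "apply_moves", "payload": {"xyz": [[0, 0, 0.004], [0, 0, 0]], "rot": [[0, 0, 0], [0, 0, 0]], "hand": [-1, -1]}}

```text
clock: 17.35
position: [0.5509, -0.1446, 0.0116]
ee_rot: [0.001, 0.686, 0.727, -0.0]
contact_force: [-3.0, 0.0, 7.1]
width: 0.0493
gripper_force: 54.7
```

Request:
{"api": "apply_moves", "payload": {"xyz": [[0, 0, 0], [0, 0, 0], [0, 0, 0], [0, 0, -0.03], [0, 0, -0.08], [0, 0, -0.14], [0, 0, -0.18], [0, 0, -0.18]], "rot": [[0, 0, 0], [0, 0, 0], [0, 0, 0], [0, 0, 0], [0, 0, 0], [0, 0, 0], [0, 0, 0], [0, 0, 0]], "hand": [0.55, 0.55, 0.55, 0.55, 0.55, 0.55, 0.55, 0.55]}}

```text
clock: 18.35
position: [0.5508, -0.1442, 0.1949]
ee_rot: [0.0, 0.686, 0.727, -0.0]
contact_force: [-0.2, 0.6, -0.7]
width: 0.0661
gripper_force: 0.0
```

```bash
python3 go.py .502 .2155 .23 87.8 -27
```

```text
pos [ 0.5508 -0.1442  0.1949] clock 18.35 q [-0.38  0.29  1.58 -0.    1.27 -0.44]
shift now [ 1.2063 -0.0931 -0.1183] | shift after turn [ 1.1919 -0.1328 -0.1989]
turn [-0.4496 -0.0206  0.0904] tool z [ 0.454 -0.017 -0.891]
```

Request:
{"api": "apply_moves", "payload": {"xyz": [[0.15, -0.012, -0.06], [0.15, -0.012, -0.06], [0.15, -0.012, 0], [0.15, -0.012, 0], [0.15, -0.012, 0], [0.15, -0.012, 0], [0.15, -0.012, 0], [0.15, -0.012, 0]], "rot": [[0, 0, 0], [0, 0, 0], [0, 0, 0], [0, 0, 0], [0, 0, 0], [0, 0, 0], [0, 0, 0], [0, 0, 0]], "hand": [1, 1, 1, 1, 1, 1, 1, 1]}}

```text
clock: 19.35
position: [0.5011, 0.215, 0.2291]
ee_rot: [0.0, 0.686, 0.727, -0.0]
contact_force: [0.5, -0.1, 0.5]
width: 0.0856
gripper_force: 0.0
```

Request:
{"api": "apply_moves", "payload": {"xyz": [[0, 0, 0], [0, 0, 0], [0, 0, 0], [0, 0, 0], [0, 0, 0], [0, 0, 0], [0, 0, 0]], "rot": [[-0.09, -0.004, 0.018], [-0.09, -0.004, 0.018], [-0.09, -0.004, 0.018], [-0.09, -0.004, 0.018], [-0.09, -0.004, 0.018], [0, 0, 0], [0, 0, 0]], "hand": [1, 1, 1, 1, 1, 1, 1]}}

```text
clock: 20.23
position: [0.502, 0.2139, 0.2297]
ee_rot: [0.168, 0.7, 0.674, 0.162]
contact_force: [0.7, 0.1, 0.5]
width: 0.0858
gripper_force: 0.0
```

```bash
python3 go.py .5465 .2125 .1177 87.8 -27; python3 - <<'E'
from rig import get_image;from h import *;import pickle
d={n:get_image(n) for n in("top","scene")};pickle.dump(d,open("im3.pkl","wb"))
def crop(i,b,k): return cv2.resize(i["pixels"][b[1]:b[3],b[0]:b[2],::-1],None,fx=k,fy=k,interpolation=cv2.INTER_CUBIC)
A=np.zeros((600,800,3),np.uint8);A[:600,:500]=crop(d["scene"],(200,70,400,310),2.5);A[:375,500:800]=crop(d["top"],(220,180,340,330),2.5);cv2.imwrite("pics/c7.png",A)
for n,b in(("top",(120,190,245,230)),):
    for nm,lo,hi in(("red0",(0,130,80),(6,255,255)),("yel",(20,120,110),(35,255,255))):
        for c,st,m in blobs(d[n],lo,hi,b): print(n,nm,c,st)
E
```

```text
pos [0.502  0.2139 0.2297] clock 20.225 q [ 0.4   0.04  1.91 -0.28  0.78  0.6 ]
shift now [ 0.0006 -0.0375  0.3998] | shift after turn [ 0.0012 -0.0374  0.3999]
turn [ 0.0003 -0.0013  0.0003] tool z [ 0.454 -0.017 -0.891]
top red0 [193.56 211.76] [192, 208, 4, 9, 34]
top yel [215.96 212.42] [199, 205, 34, 16, 464]
```

View pics/c7.png

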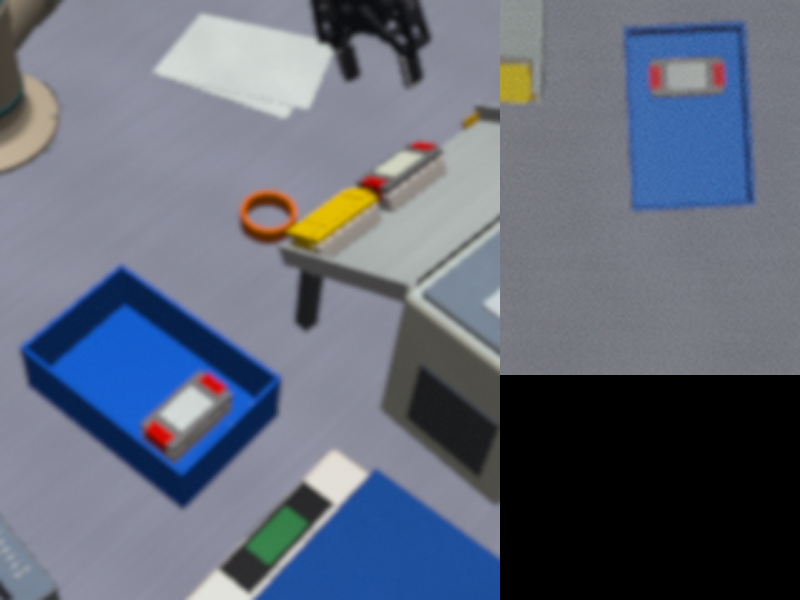

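The first case lies flat, lid up, in the tote (scene crop (188,410), top crop (687,76)); case B and the reject have not moved. Now case B.

Request:
{"api": "apply_moves", "payload": {"xyz": [[0.001, -0.037, 0.04], [0, 0, 0.08], [0, 0, 0.08], [0, 0, 0.07], [0, 0, 0.05], [0, 0, 0.04], [0, 0, 0.03], [0, 0, 0]], "rot": [[0, 0, 0], [0, 0, 0], [0, 0, 0], [0, 0, 0], [0, 0, 0], [0, 0, 0], [0, 0, 0], [0, 0, 0]], "hand": [1, 1, 1, 1, 1, 1, 1, 1]}}

```text
clock: 21.32
position: [0.5445, 0.2121, 0.1192]
ee_rot: [0.168, 0.701, 0.674, 0.162]
contact_force: [0.0, 1.0, -0.0]
width: 0.0856
gripper_force: 0.0
```

```bash
python3 go.py .5465 .2125 .1177 87.8 -27
```

```text
pos [0.5445 0.2121 0.1192] clock 21.325 q [ 0.36  0.22  2.01 -0.38  0.5   0.7 ]
shift now [0.0015 0.0035 0.0074] | shift after turn [0.0015 0.0035 0.0074]
turn [-0.0007 -0.0003  0.0002] tool z [ 0.454 -0.017 -0.891]
```

Request:
{"api": "apply_moves", "payload": {"xyz": [[0.001, 0.0035, 0.006], [0, 0, 0], [0, 0, 0], [0, 0, 0], [0, 0, 0], [0, 0, 0], [0, 0, 0], [0, 0, 0]], "rot": [[0, 0, 0], [0, 0, 0], [0, 0, 0], [0, 0, 0], [0, 0, 0], [0, 0, 0], [0, 0, 0], [0, 0, 0]], "hand": [1, -1, -1, -1, -1, -1, -1, -1], "force": 50}}

```text
clock: 22.32
position: [0.5467, 0.2127, 0.1196]
ee_rot: [0.168, 0.7, 0.674, 0.163]
contact_force: [-2.1, -0.1, 5.3]
width: 0.0493
gripper_force: 52.7
```

Request:
{"api": "apply_moves", "payload": {"xyz": [[0, 0, -0.02], [0, 0, -0.03], [0, 0, -0.05], [0, 0, -0.08], [0, 0, -0.1], [0, 0, -0.1], [0, 0, -0.05], [0, 0, 0]], "rot": [[0, 0, 0], [0, 0, 0], [0, 0, 0], [0, 0, 0], [0, 0, 0], [0, 0, 0], [0, 0, 0], [0, 0, 0]], "hand": [-1, -1, -1, -1, -1, -1, -1, -1]}}

```text
clock: 23.32
position: [0.4872, 0.2148, 0.2344]
ee_rot: [0.168, 0.7, 0.674, 0.163]
contact_force: [0.5, -1.0, -2.6]
width: 0.0493
gripper_force: 53.2
```

Request:
{"api": "apply_moves", "payload": {"xyz": [[0, 0, 0], [0, 0, 0], [0, 0, 0], [0, 0, 0], [0, 0, 0], [0, 0, 0]], "rot": [[0.06, 0.004, -0.015], [0.08, 0.004, -0.015], [0.09, 0.004, -0.015], [0.09, 0.004, -0.015], [0.08, 0.004, -0.015], [0.05, 0, -0.015]], "hand": [-1, -1, -1, -1, -1, -1]}}

```text
clock: 24.08
position: [0.4885, 0.2141, 0.2318]
ee_rot: [-0.001, 0.686, 0.727, -0.002]
contact_force: [0.4, -0.2, -2.7]
width: 0.0493
gripper_force: 53.1
```

```bash
python3 go.py .4406 -.1496 .23 93.3 0
```

```text
pos [0.4885 0.2141 0.2318] clock 24.075 q [ 0.28  0.22  1.59 -0.    1.34  0.23]
shift now [-1.2011 -0.2298  0.0087] | shift after turn [-1.2012 -0.2292  0.0059]
turn [-0.0039  0.0015  0.0005] tool z [ 0.  0. -1.]
```

Request:
{"api": "apply_moves", "payload": {"xyz": [[-0.08, -0.02, 0], [-0.12, -0.024, 0], [-0.14, -0.027, 0], [-0.14, -0.027, 0], [-0.14, -0.027, 0], [-0.14, -0.027, 0], [-0.14, -0.027, 0], [-0.14, -0.027, 0]], "rot": [[-0.003, 0, 0], [0, 0, 0], [0, 0, 0], [0, 0, 0], [0, 0, 0], [0, 0, 0], [0, 0, 0], [0, 0, 0]], "hand": [-1, -1, -1, -1, -1, -1, -1, -1]}}

```text
clock: 25.08
position: [0.4438, -0.1021, 0.2322]
ee_rot: [0.001, 0.686, 0.727, 0.0]
contact_force: [-0.0, 0.5, -3.2]
width: 0.0492
gripper_force: 53.1
```

Request:
{"api": "apply_moves", "payload": {"xyz": [[-0.1, -0.02, 0], [-0.06, -0.004, 0], [0, 0, 0], [0, 0, 0]], "rot": [[0, 0, 0], [0, 0, 0], [0, 0, 0], [0, 0, 0]], "hand": [-1, -1, -1, -1]}}

```text
clock: 25.58
position: [0.4399, -0.1478, 0.2332]
ee_rot: [0.001, 0.686, 0.728, 0.001]
contact_force: [0.0, -0.3, -2.1]
width: 0.0492
gripper_force: 53.1
```

```bash
python3 go.py .4406 -.1496 .0142 93.3 0
```

```text
pos [ 0.4399 -0.1478  0.2332] clock 25.575 q [-0.48  0.11  1.72  0.    1.31 -0.54]
shift now [-6.700e-03  3.000e-04  7.299e-01] | shift after turn [-0.0062  0.002   0.7299]
turn [ 0.0022 -0.0007  0.0013] tool z [ 0.  0. -1.]
```

Request:
{"api": "apply_moves", "payload": {"xyz": [[-0.004, 0.001, 0.06], [0, 0, 0.12], [0, 0, 0.14], [0, 0, 0.14], [0, 0, 0.12], [0, 0, 0.07], [0, 0, 0.04], [0, 0, 0.02]], "rot": [[0, 0, 0], [0, 0, 0], [0, 0, 0], [0, 0, 0], [0, 0, 0], [0, 0, 0], [0, 0, 0], [0, 0, 0]], "hand": [-1, -1, -1, -1, -1, -1, -1, -1]}}

```text
clock: 26.58
position: [0.4413, -0.1495, 0.0204]
ee_rot: [0.001, 0.686, 0.728, 0.001]
contact_force: [0.5, 0.6, -2.9]
width: 0.0494
gripper_force: 53.0
```

Request:
{"api": "apply_moves", "payload": {"xyz": [[0, 0, 0.01], [0, 0, 0.007], [0, 0, 0]], "rot": [[0, 0, 0], [0, 0, 0], [0, 0, 0]], "hand": [-1, -1, -1]}}

```text
clock: 26.95
position: [0.4412, -0.1503, 0.0159]
ee_rot: [0.002, 0.686, 0.727, 0.001]
contact_force: [0.3, -0.3, -3.8]
width: 0.049
gripper_force: 53.0
```

Request:
{"api": "apply_moves", "payload": {"xyz": [[0, 0, 0.004], [0, 0, 0]], "rot": [[0, 0, 0], [0, 0, 0]], "hand": [-1, -1]}}

```text
clock: 27.2
position: [0.4409, -0.1502, 0.0144]
ee_rot: [0.001, 0.686, 0.727, 0.001]
contact_force: [-1.1, 0.5, -2.2]
width: 0.0491
gripper_force: 53.0
```

Request:
{"api": "apply_moves", "payload": {"xyz": [[0, 0, 0.005], [0, 0, 0]], "rot": [[0, 0, 0], [0, 0, 0]], "hand": [-1, -1]}}

```text
clock: 27.45
position: [0.441, -0.1502, 0.0128]
ee_rot: [0.001, 0.686, 0.727, 0.001]
contact_force: [1.3, -0.3, -2.4]
width: 0.0491
gripper_force: 53.0
```

Request:
{"api": "apply_moves", "payload": {"xyz": [[0, 0, 0.004], [0, 0, 0]], "rot": [[0, 0, 0], [0, 0, 0]], "hand": [-1, -1]}}

```text
clock: 27.7
position: [0.4412, -0.1503, 0.0122]
ee_rot: [0.002, 0.686, 0.728, 0.001]
contact_force: [-1.1, -1.4, 4.0]
width: 0.0494
gripper_force: 53.8
```

Request:
{"api": "apply_moves", "payload": {"xyz": [[0, 0, 0.002], [0, 0, 0], [0, 0, 0], [0, 0, 0], [0, 0, -0.03], [0, 0, -0.1], [0, 0, -0.16], [0, 0, -0.18]], "rot": [[0, 0, 0], [0, 0, 0], [0, 0, 0], [0, 0, 0], [0, 0, 0], [0, 0, 0], [0, 0, 0], [0, 0, 0]], "hand": [-1, 0.55, 0.55, 0.55, 0.55, 0.55, 0.55, 0.55]}}

```text
clock: 28.7
position: [0.4401, -0.1498, 0.153]
ee_rot: [0.001, 0.686, 0.727, 0.001]
contact_force: [0.5, 0.1, -0.1]
width: 0.0662
gripper_force: 0.0
```

Request:
{"api": "apply_moves", "payload": {"xyz": [[0.15, -0.05, -0.08], [0.15, -0.05, 0], [0.15, -0.05, 0], [0.15, -0.05, 0], [0.15, -0.05, 0], [0, 0, 0], [0, 0, 0]], "rot": [[0, 0, 0], [0, 0, 0], [0, 0, 0], [0, 0, 0], [0, 0, 0], [0, 0, 0], [0, 0, 0]], "hand": [0.55, 0.55, 0.55, 0.55, 0.55, 0.55, 0.55]}}

```text
clock: 29.58
position: [0.3529, 0.07, 0.1758]
ee_rot: [0.002, 0.686, 0.728, 0.001]
contact_force: [0.7, -0.2, 0.4]
width: 0.0663
gripper_force: 0.0
```

```bash
python3 - <<'E'
from rig import get_image;from h import *;import pickle
d={n:get_image(n) for n in("top","scene")}
def crop(i,b,k): return cv2.resize(i["pixels"][b[1]:b[3],b[0]:b[2],::-1],None,fx=k,fy=k,interpolation=cv2.INTER_CUBIC)
A=np.zeros((600,800,3),np.uint8);A[:600,:480]=crop(d["scene"],(150,90,390,390),2)[:600];A[:375,480:800]=crop(d["top"],(255,180,383,330),2.5)[:375,:320];cv2.imwrite("pics/c8.png",A)
for c,st,m in blobs(d["top"],(20,120,110),(35,255,255),(120,190,245,230)): print(c,st)
E
```

```text
[215.93 212.43] [199, 205, 34, 16, 465]
```

View pics/c8.png

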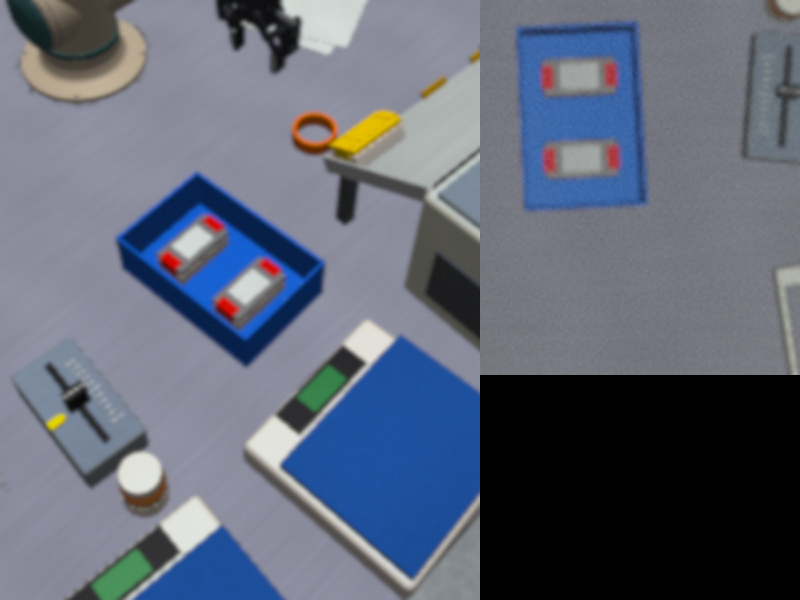

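Both cases lie flat with lids up in the tote (top crop (580,76) and (582,159)). The reject hasn't moved (215.9,212.4), and the slider is at the pointer.

```bash
python3 -c "
from rig import job;print(job.sign_off())"
```

```text
the job is handed in; nothing more can be done
None
```

I handed the job in at about 30 s of the 72 s allowed: the slider is in line with the pointer to within about 1–2 mm, both red-latched cases lie flat with lids up in the tote, and the reject case is still in the tray.

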